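# Charge a mixer-mill jar: balls in one half, offer the other half mouth up

## Robot

A 6-joint arm with a two-finger parallel gripper is mounted at the origin on the work surface. World frame = base frame: x ahead of the robot, y to its left, z up, the work surface at z = 0. Lengths are in m, angles in rad, forces in N, time in s.
With the tool pointing down it reaches from about 0.3 to 0.85 m from the base axis. Payload 4.2 kg.
Tool frame: the origin (TCP) lies on the centre line of the jaws, within the pads' length; the fingertips stand 17 mm ahead of it and the grasp point (between the pads) lies 2 mm behind it; z points along the fingers, y is the direction in which the jaws open and shut (so a half turn about z gives the same grasp; the last joint's range is limited). The gripper opens to 91 mm and grips with 3 to 60 N. Pads are 32 mm wide; open, the fingers measure 118 mm over their backs; the gripper's body (76 mm by 178 mm) begins 60 mm behind the grasp point.
Start: joints at [-1.362, 0.32, 1.565, -0, 1.257, -0.02], TCP at [0.13, -0.56, 0.206] pointing down, gripper open.
Joint ranges: [-3.11, 3.11], [-0.84, 2.01], [0.21, 2.61], [-1.34, 4.49], [0.05, 2.63], [-2.56, 2.56]. Speed limits (rad/s): [2.57, 2.57, 3.14, 3.14, 3.14, 3.14].

## Interface

Orientations are given as a unit quaternion [x, y, z, w].
In Python, from cell import manip, vision, job gives the robot as it stands. The module is installed in compiled form; this text tells all that it offers.
- The arm moves only by the shell command python3 -m crank 'ROWS' [FORCE]. ROWS is JSON, a list of rows, each an object with "xyz": the shift along the tool's x, y, z in cm, a list of three; "turn": the turn about the tool's z in rad; "hand": the opening, from 0 (shut) to 1 (fully open). A call has 1 to 12 rows; each row shifts and turns the commanded pose from where the row before left it, along the tool's axes as they then stand; what a row does not reach is not made up. A row lasts 1/8 s, in which the tool goes at most 62.5 mm and 10.7 degrees, less where a joint would pass 70% of its speed; a pose out of reach is approached as far as the arm can. A call with a gripper value outside its range is refused whole. The fingers move at their own pace and stop on an object; FORCE is the grip in N (left out, the last holds). Time passes only in rows, so rows that do not move let the fingers close. It gives the time, the measured TCP pose, the force and the opening at its end, in the units of the state.
- manip.read_state(): the state, without advancing time (a new reading comes with each control period).
- vision.capture(name): name is "scene" or "top" or "wrist"; returns a dict with "pixels" (384x512x3 uint8, red, green, blue), "intrinsics" (3x3 intrinsics, pixels), "eye" and "orientation" of the camera in the world; the wrist camera has in their place "tool_from_camera" (4x4, takes a point from camera to tool coordinates, whose origin is the TCP and whose axes are the flange's). Camera axes: x right, y down, z forward; pixel columns grow to the right and rows downward; lengths in m; the calibration is good to about 2 mm. A picture is of the moment at which its call begins: read the wrist's pose just before it. There is no depth.
- job.sign_off(): hands the job in, once; it reports no verdict.
The state is a dict: "time": time; "qpos": joint angles; "qvel": joint speeds; "joint_efforts": joint torques, N m; "tcp_pos": TCP position; "tcp_rot": TCP orientation; "contact_force": force on the tool from outside, world axes, zero at the start; "wrist_torque": the same for the moment, N m; "grip_width": finger opening in m.
Only numpy, scipy, OpenCV 4.12 (cv2) and the standard library are available. Lean on these libraries where they do the work, as an engineer would, in place of code of your own. Each camera call takes 0.05 s, during which the arm holds its last target. There are 200 camera calls.

## Task

Charge the mill jar: pour all five grinding balls from the steel cup into the jar half that stands in the filling stand, without handling the balls, and set the empty cup back upright on the bench. Then take the other jar half, which lies on its side on the bench: both its ends look alike from above, so feel which end has the blind bore, turn it bore up and hold it level and still in the gripper, at least 10 cm above the free middle part of the bench (not out over the machines at its sides), so that the sample can be filled in. Finish while still holding it there, and leave everything else on the bench in its place.

Things in the scene. Friction and masses are not known exactly. Their poses are not given: they have to be found in the camera images.
- half_mid (a point): Loose jar half: plain steel octagonal prism, 56 mm across flats, 46 mm long, about 0.5 kg, lying on a flat. One end is a full flat face, the other the mouth of a round blind bore 45 mm wide (50 mm in the outer 6 mm) and 36 mm deep; floor 10 mm. This point: its middle, on the axis. z runs along its length; which end has the mouth is to be felt out. x and y pass through the middles of flats.
- loose_half: The same loose jar half as a whole, same origin and axes. Its centre of mass lies about 7 mm from the middle towards the closed end: let go on that end, leaning up to 45 degrees, it rights itself and stands.
- stand_mouth (a point): Centre of the mouth of the other jar half, which stands mouth up in a black filling stand (90 mm square base plate, fixed to the bench). Steel, octagonal, 56 mm across flats, mouth 52 mm above the bench, bore 45 mm wide and 36 mm deep, with a thin-walled round spigot of 50 mm as its rim. z points up.
- filling_stand: The filling stand with the standing jar half as a whole. Origin at the bench, 52 mm below stand_mouth.
- cup_mid (a point): The stainless steel cup that holds the balls: round, tapered, 62 mm high, outer diameter 44 mm at the foot and 58 mm at the rim (51 mm half-way up), wall 2.5 mm, about 0.11 kg, standing upright on the bench. This point is on its axis half-way up, 31 mm above its foot; z points to the mouth.
- cup: The same cup; origin in the centre of its foot, z to the mouth.
- ball0: One of five grinding balls, 12 mm in diameter, dark tungsten carbide, 13.5 g, at first in the cup. Origin at its centre.
- ball1: One of five grinding balls, 12 mm in diameter, dark tungsten carbide, 13.5 g, at first in the cup. Origin at its centre.
- ball2: One of five grinding balls, 12 mm in diameter, dark tungsten carbide, 13.5 g, at first in the cup. Origin at its centre.
- ball3: One of five grinding balls, 12 mm in diameter, dark tungsten carbide, 13.5 g, at first in the cup. Origin at its centre.
- ball4: One of five grinding balls, 12 mm in diameter, dark tungsten carbide, 13.5 g, at first in the cup. Origin at its centre.
- flask_mid (a point): Bystander: small conical glass flask with a rubber stopper, 68 mm wide and 118 mm high, behind the work place. This point is on its axis 55 mm above the bench. To be left alone.
- reagent_mid (a point): Bystander: reagent bottle with a blue cap, 60 mm wide, 125 mm high. This point is on its axis 60 mm above the bench. To be left alone.
- spatula_mid (a point): Bystander: flat steel laboratory spatula, 160 mm long, 6 mm high, lying on the bench near the robot; its length is along x. The point is in its middle. To be left alone.
- spanner_mid (a point): Bystander: open-ended steel jar spanner, 180 mm long, 84 mm wide at its jaw, 6 mm high, lying on the bench near the robot; its length is along x with the jaw towards +x. The point is on its centre line, at the root of the jaw, 45 mm from its +x end. To be left alone.
There are look-alikes about, which are no part of the job. Leave any green look-alike of the loose_half alone. Leave any orange look-alike of the cup alone.

How it is judged:
By the outcome, as a careful person would: the job done as asked, in the order asked, and still so for the second after the job is handed in, while the arm keeps its last pose, push and grip.
It also fails if it takes over 72 s, if anything falls off the work surface, if the arm or the gripper's body presses on something with over 40 N, if the wrist force passes 120 N, or if a joint passes its speed limit or range.

## Working session

There is one attempt and no reset: what is moved stays moved. The work goes in short steps, Python scripts to look and compute and a shell command to move; the robot and the scene stay as the last step left them, time stands still between calls to the robot, and variables do not carry over. Pictures are saved under pics/ and viewed, on a budget of 10 in all, crops included, one or two more only if the job needs it, and the job is handed in when it is done.

```bash
ls; mkdir -p pics; cat > h.py <<'E'
import numpy as np, cv2, pickle
from scipy.spatial.transform import Rotation as R
from cell import manip, vision, job
def cap(n):
    s=manip.read_state(); c=vision.capture(n)
    K=np.array(c["intrinsics"])
    if n=="wrist":
        T=np.eye(4);T[:3,:3]=R.from_quat(s["tcp_rot"]).as_matrix();T[:3,3]=s["tcp_pos"]
        M=T@np.array(c["tool_from_camera"])
    else:
        M=np.eye(4);o=np.array(c["orientation"]);M[:3,:3]=o if o.shape==(3,3) else R.from_quat(o).as_matrix();M[:3,3]=c["eye"]
    pickle.dump((c["pixels"],K,M),open(f"last_{n}.pkl","wb"))
    return c["pixels"],K,M
def load(n): return pickle.load(open(f"last_{n}.pkl","rb"))
def ray(K,M,u,v):
    d=M[:3,:3]@np.linalg.solve(K,[u,v,1.]); return M[:3,3],d/np.linalg.norm(d)
def onz(K,M,u,v,z):
    o,d=ray(K,M,u,v); return o+d*(z-o[2])/d[2]
def proj(K,M,p):
    q=K@(M[:3,:3].T@(np.array(p)-M[:3,3])); return q[:2]/q[2]
def save(f,im): cv2.imwrite(f,np.ascontiguousarray(im[...,::-1]))
E
python3 - <<'E'
from h import *
s=manip.read_state();print({k:np.round(v,4).tolist() for k,v in s.items()})
a=cap("top");b=cap("scene")
save("pics/1top.png",cv2.resize(a[0],(800,600)));save("pics/2scene.png",cv2.resize(b[0],(800,600)))
for x in(a,b):print(x[1],x[2].round(3))
E
python3 -m crank '[]'; python3 -m crank --help | head -30
```

```text
pics
{'time': 0.0, 'qpos': [-1.362, 0.3203, 1.5657, -0.0, 1.2574, -0.02], 'qvel': [0.0022, 0.0001, -0.0004, 0.0011, -0.0006, -0.0004], 'joint_efforts': [0.0041, -41.2456, -23.197, 0.0728, 0.0456, -0.0001], 'tcp_pos': [0.1303, -0.5595, 0.2052], 'tcp_rot': [0.9935, 0.1142, -0.0001, -0.0009], 'contact_force': [-0.7727, 0.1733, 0.2305], 'wrist_torque': [0.0091, 0.019, -0.0112], 'grip_width': 0.0911}
[[430.02192794   0.         247.77552867]
 [  0.         430.02192794 197.51545618]
 [  0.           0.           1.        ]] [[ 0.024 -0.997  0.073  0.515]
 [-0.999 -0.021  0.04  -0.007]
 [-0.038 -0.074 -0.997  0.964]
 [ 0.     0.     0.     1.   ]]
[[348.88822669   0.         254.11006224]
 [  0.         348.88822669 187.82956403]
 [  0.           0.           1.        ]] [[-0.731  0.547 -0.408  0.858]
 [ 0.682  0.6   -0.417  0.324]
 [ 0.016 -0.583 -0.812  0.705]
 [ 0.     0.     0.     1.   ]]validation failed for argument at $...
invalid input: not JSON, or not a number
```

View pics/1top.png

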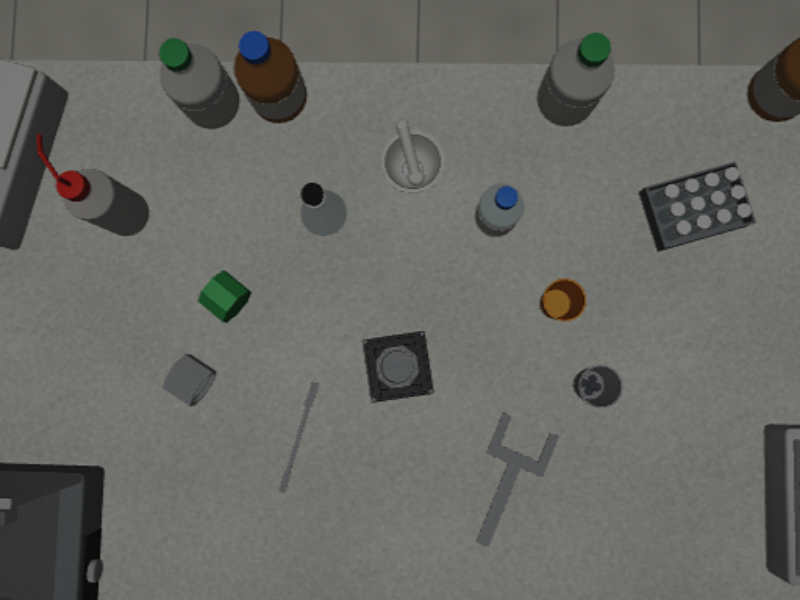

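View pics/2scene.png

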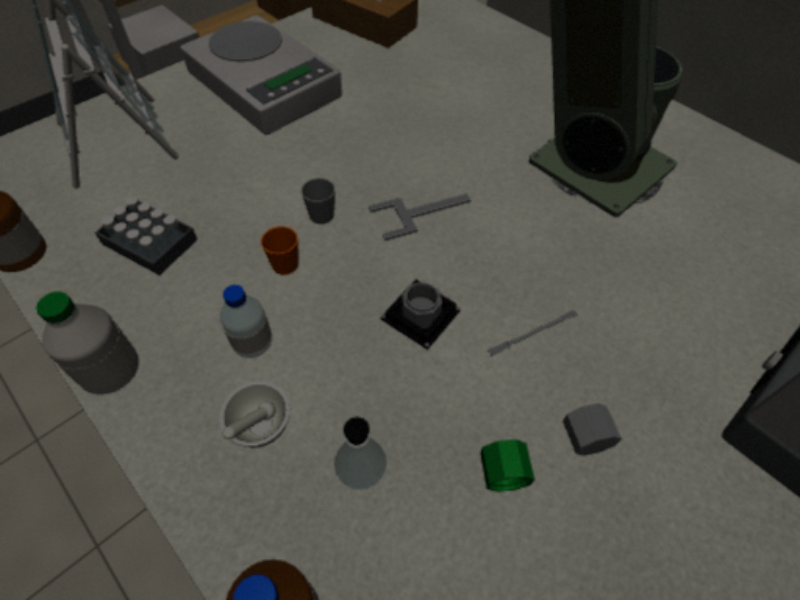

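The top view (800x600) shows these candidates:
- **Cup:** steel at (597,386) with dark balls inside. The orange one at (563,300) is the look-alike.
- **Loose half:** grey steel prism at (190,380). The green one at (224,296) is the look-alike.
- **Stand:** (398,366). The spanner is at (515,470), the spatula at (298,437), the flask at (323,210) and the reagent bottle at (500,208).

I choose the steel cup and the grey prism, and will check both in one close crop.

```bash
python3 - <<'E'
from h import *
a=load("top");b=load("scene")
def cr(im,u,v,w): 
    return cv2.resize(im[int(v-w):int(v+w),int(u-w):int(u+w)],(380,290) if 0 else (290,290),interpolation=cv2.INTER_CUBIC)
f=.64
A=np.hstack([cr(a[0],190*f,380*f,30),cr(a[0],597*f,386*f,30)])
B=np.hstack([cr(b[0],592*f,428*f,30),cr(b[0],320*f,200*f,30)])
im=np.vstack([A,B]);im=np.clip(im.astype(float)*1.6,0,255).astype(np.uint8)
save("pics/3crop.png",im)
P=lambda n,x,u,v,z:print(n,onz(x[1],x[2],u*f,v*f,z).round(4))
P("cup top rim?",a,590,382,.062);P("cup foot",a,600,388,.0);P("stand",a,398,366,.052)
P("half",a,190,380,.045);P("green",a,224,296,.03);P("orange",a,563,300,.03);P("spat",a,298,437,0);P("spanner",a,515,465,0)
P("stand c1",a,363,341,.0);P("stand c2",a,424,332,.0);P("c3",a,434,393,0);P("c4",a,373,402,0)
P("flask",a,325,212,.0);P("box",a,103,470,.0)
for p in([165,380],[181,355],[215,372],[193,405]):P("halfc",a,*p,.05)
E
```

```text
cup top rim? [ 0.4893 -0.2417  0.062 ]
cup foot [ 0.4795 -0.2717  0.    ]
stand [0.504  0.0126 0.052 ]
half [0.4778 0.2986 0.045 ]
green [0.5961 0.2605 0.03  ]
orange [ 0.6002 -0.2128  0.03  ]
spat [0.399 0.154 0.   ]
spanner [ 0.3689 -0.1538  0.    ]
stand c1 [0.538  0.0648 0.    ]
stand c2 [ 0.5529 -0.0224  0.    ]
c3 [ 0.4664 -0.0383  0.    ]
c4 [0.4514 0.0482 0.    ]
flask [0.7248 0.1254 0.    ]
box [0.3442 0.4342 0.    ]
halfc [0.4771 0.3316 0.05  ]
halfc [0.5118 0.311  0.05  ]
halfc [0.4897 0.2628 0.05  ]
halfc [0.4441 0.2913 0.05  ]
```

View pics/3crop.png

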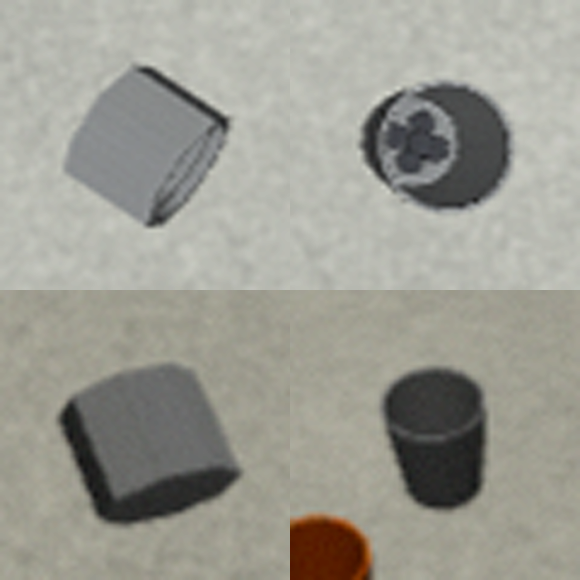

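Bottom crops and the top-right crop confirm the choice: the grey steel cup holds dark balls, with its rim centre at about top pixel (600,386) of 800. The half is a plain steel prism lying on its side, with its axis roughly along (-0.53,-0.85) in xy. Next I turn the jaws along world x and go above the cup.

```bash
python3 -m crank '[{"xyz":[0,0,0],"turn":-0.168,"hand":1},{"xyz":[0,0,0],"turn":-0.168,"hand":1},{"xyz":[0,0,0],"turn":-0.168,"hand":1},{"xyz":[0,0,0],"turn":-0.168,"hand":1},{"xyz":[0,0,0],"turn":-0.168,"hand":1},{"xyz":[0,0,0],"turn":-0.168,"hand":1},{"xyz":[0,0,0],"turn":-0.168,"hand":1},{"xyz":[0,0,0],"turn":-0.168,"hand":1}]' 25
python3 -m crank '[{"xyz":[3,3.5,0],"turn":0,"hand":1},{"xyz":[3,3.5,0],"turn":0,"hand":1},{"xyz":[3,3.5,0],"turn":0,"hand":1},{"xyz":[3,3.5,0],"turn":0,"hand":1},{"xyz":[3,3.5,0],"turn":0,"hand":1},{"xyz":[3,3.5,0],"turn":0,"hand":1},{"xyz":[3,3.5,0],"turn":0,"hand":1},{"xyz":[3,3.5,0],"turn":0,"hand":1},{"xyz":[3,3.5,0],"turn":0,"hand":1},{"xyz":[0,0,0],"turn":0,"hand":1}]'
python3 - <<'E'
from h import *
s=manip.read_state();print(s["tcp_pos"],s["tcp_rot"],s["time"])
a=cap("wrist");save("pics/4wrist.png",np.clip(a[0]*1.5,0,255).astype(np.uint8));print(a[2].round(3),a[1].round(1))
print("cup guess px",proj(a[1],a[2],[.484,-.255,.062]),onz(*load("top")[1:],600*.64,386*.64,.062))
E
```

```text
time: 1.1
tcp_pos: [0.1303, -0.5597, 0.2055]
tcp_rot: [0.704, 0.71, 0.0, -0.0]
contact_force: [0.3, 1.0, -0.5]
grip_width: 0.0912
time: 2.35
tcp_pos: [0.4465, -0.2875, 0.2055]
tcp_rot: [0.705, 0.709, 0.0, -0.0]
contact_force: [-0.7, -0.5, -0.1]
grip_width: 0.0909
[ 0.44650786 -0.28745033  0.20551579] [ 7.04913160e-01  7.09293485e-01  1.76076649e-04 -3.97683685e-04] 2.35
[[ 1.     0.005  0.002  0.446]
 [ 0.006 -0.957 -0.289 -0.205]
 [ 0.001  0.289 -0.957  0.384]
 [ 0.     0.     0.     1.   ]] [[316.6   0.  252. ]
 [  0.  316.6 186.9]
 [  0.    0.    1. ]]
cup guess px [288.65402553 143.11263073] [ 0.4844062  -0.25472253  0.062     ]
```

View pics/4wrist.png

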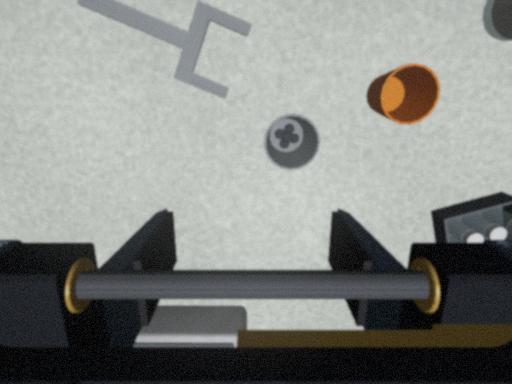

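The wrist view shows the steel cup's rim centre at about (293,142) and the orange cup at (405,95). That puts the steel cup at about (0.487,-0.2545). I go down so that the pads take the rim, and grip.

```bash
python3 -m crank '[{"xyz":[3.3,4.05,0],"turn":0,"hand":1},{"xyz":[0,0,4],"turn":0,"hand":1},{"xyz":[0,0,4],"turn":0,"hand":1},{"xyz":[0,0,4],"turn":0,"hand":1},{"xyz":[0,0,2.85],"turn":0,"hand":1},{"xyz":[0,0,0],"turn":0,"hand":0},{"xyz":[0,0,0],"turn":0,"hand":0},{"xyz":[0,0,0],"turn":0,"hand":0},{"xyz":[0,0,0],"turn":0,"hand":0},{"xyz":[0,0,0],"turn":0,"hand":0}]' 25
python3 -m crank '[{"xyz":[0,0,-2],"turn":0,"hand":0},{"xyz":[0,0,-4],"turn":0,"hand":0},{"xyz":[0,0,-4],"turn":0,"hand":0},{"xyz":[0,0,0],"turn":0,"hand":0}]' 25
python3 - <<'E'
from h import *
a=cap("wrist");b=cap("scene")
im=np.hstack([cv2.resize(a[0],(400,300)),cv2.resize(b[0][60:240,100:340],(400,300))])
save("pics/5.png",np.clip(im*1.4,0,255).astype(np.uint8))
E
```

```text
time: 3.65
tcp_pos: [0.4856, -0.2564, 0.0581]
tcp_rot: [0.706, 0.708, 0.0, 0.001]
contact_force: [0.2, 0.4, -1.0]
grip_width: 0.044
time: 4.15
tcp_pos: [0.4873, -0.2574, 0.1611]
tcp_rot: [0.706, 0.708, 0.001, 0.004]
contact_force: [1.0, -0.2, -0.0]
grip_width: 0.0039
```

View pics/5.png

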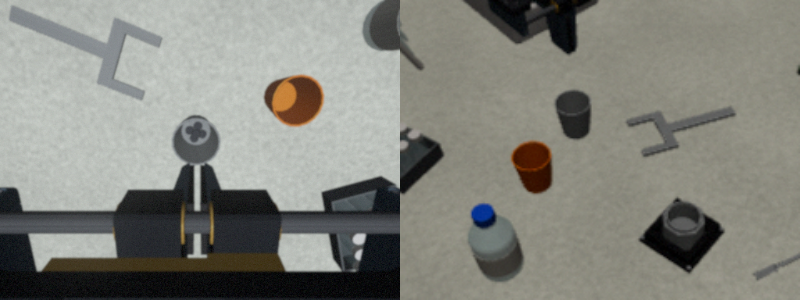

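```bash
python3 - <<'E'
from h import *
s=manip.read_state();print(s["tcp_pos"],R.from_quat(s["tcp_rot"]).as_matrix().round(3))
w=load("wrist");b=load("scene");t=load("top")
print(vision.capture("wrist")["tool_from_camera"])
for x,u,v in((w,250,179),(b,204,120),(t,384,247)): print(x[2][:3,3].round(3),onz(x[1],x[2],u,v,.062))
tip=s["tcp_pos"]; print("tcp in scene", proj(b[1],b[2],tip), "top",proj(t[1],t[2],tip),"wrist",proj(w[1],w[2],tip))
g=cap("top"); save("pics/6top.png",cv2.resize(np.clip(g[0][120:340,230:500]*1.4,0,255).astype(np.uint8),(736,600)))
E
```

```text
[ 0.48509225 -0.25613859  0.1575417 ] [[-0.002  1.     0.   ]
 [ 1.     0.002 -0.   ]
 [-0.     0.    -1.   ]]
[[-4.33197656e-04 -9.57123707e-01 -2.89679170e-01  8.29311087e-02]
 [ 9.99999465e-01 -6.86840826e-04  7.73939714e-04  8.59993444e-05]
 [-9.39719528e-04 -2.89678680e-01  9.57123492e-01 -1.78618925e-01]
 [ 0.00000000e+00  0.00000000e+00  0.00000000e+00  1.00000000e+00]]
[ 0.486 -0.174  0.339] [ 0.48641193 -0.25133987  0.062     ]
[0.858 0.324 0.705] [ 0.48271894 -0.25572027  0.062     ]
[ 0.515 -0.007  0.964] [ 0.48448823 -0.25472245  0.062     ]
tcp in scene [199.12361372  90.90463833] top [399.18985355 248.82623814] wrist [248.11903135 227.5640792 ]
```

View pics/6top.png

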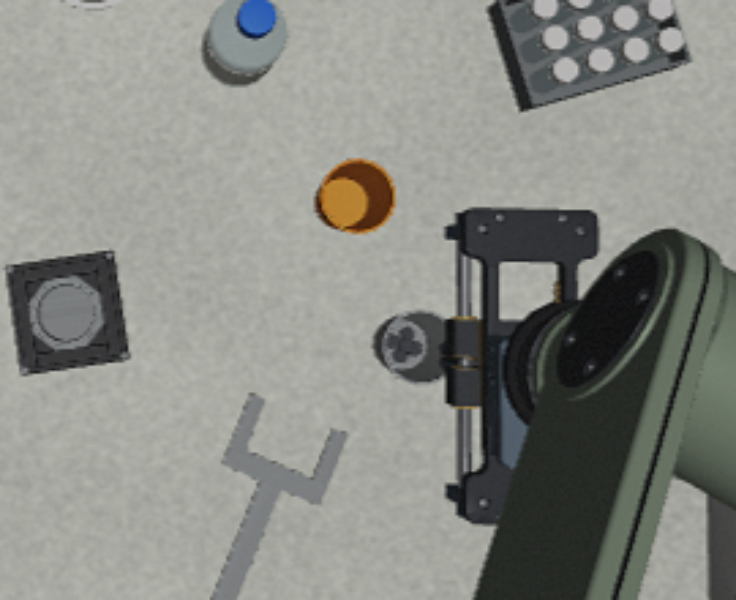

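The scene picture shows the cup still standing at top pixel (384,247) of 512, with the fingers closed above it. In the wrist view the fingertips appear at row 212, where the given geometry predicts about row 198. That puts the tips about 24 mm shorter than stated, so they closed just above the rim. A TCP height of 0.035 is safe on either reading, so I grip there.

```bash
python3 -m crank '[{"xyz":[0.2,0,0],"turn":0,"hand":1},{"xyz":[0,0,0],"turn":0,"hand":1},{"xyz":[0,0,0],"turn":0,"hand":1},{"xyz":[0,0,0],"turn":0,"hand":1},{"xyz":[0,0,0],"turn":0,"hand":1},{"xyz":[0,0,0],"turn":0,"hand":1},{"xyz":[0,0,0],"turn":0,"hand":1},{"xyz":[0,0,0],"turn":0,"hand":1},{"xyz":[0,0,4],"turn":0,"hand":1},{"xyz":[0,0,4],"turn":0,"hand":1},{"xyz":[0,0,3],"turn":0,"hand":1},{"xyz":[0,0,1.2],"turn":0,"hand":1}]' 25
python3 -m crank '[{"xyz":[0,0,0],"turn":0,"hand":0},{"xyz":[0,0,0],"turn":0,"hand":0},{"xyz":[0,0,0],"turn":0,"hand":0},{"xyz":[0,0,0],"turn":0,"hand":0},{"xyz":[0,0,0],"turn":0,"hand":0},{"xyz":[0,0,0],"turn":0,"hand":0}]' 25
```

```text
time: 5.85
tcp_pos: [0.4844, -0.2538, 0.0339]
tcp_rot: [0.706, 0.708, -0.0, -0.001]
contact_force: [-0.4, 0.1, -0.1]
grip_width: 0.0913
time: 6.6
tcp_pos: [0.4863, -0.2547, 0.0365]
tcp_rot: [0.706, 0.708, 0.0, 0.001]
contact_force: [1.7, 0.4, 5.6]
grip_width: 0.0567
```

```bash
python3 -m crank '[{"xyz":[0,0,-1.5],"turn":0,"hand":0},{"xyz":[0,0,-3],"turn":0,"hand":0},{"xyz":[0,0,-3],"turn":0,"hand":0},{"xyz":[0,0,-1],"turn":0,"hand":0},{"xyz":[3,0.3,0],"turn":0,"hand":0},{"xyz":[3,0.3,0],"turn":0,"hand":0},{"xyz":[3,0.3,0],"turn":0,"hand":0},{"xyz":[3,0.3,0],"turn":0,"hand":0},{"xyz":[3,0.3,0],"turn":0,"hand":0},{"xyz":[2,0.2,0],"turn":0,"hand":0},{"xyz":[1,0,0],"turn":0,"hand":0},{"xyz":[0,0,0],"turn":0,"hand":0}]' 25
python3 - <<'E'
from h import *
s=manip.read_state();print(s["tcp_pos"],s["grip_width"],s["contact_force"])
a=cap("wrist");b=cap("scene")
im=np.hstack([cv2.resize(a[0],(400,300)),cv2.resize(b[0][80:260,160:400],(400,300))])
save("pics/7.png",np.clip(im*1.4,0,255).astype(np.uint8))
print("scene TCP",proj(b[1],b[2],s["tcp_pos"]),"jar", proj(b[1],b[2],[.503,.013,.052]),"wrist jar",proj(a[1],a[2],[.503,.013,.052]))
E
```

```text
time: 8.1
tcp_pos: [0.5014, -0.0741, 0.1201]
tcp_rot: [0.706, 0.708, -0.001, -0.0]
contact_force: [-0.1, 0.4, -1.9]
grip_width: 0.0565
[ 0.50142612 -0.07406529  0.1201087 ] 0.05652996789964167 [-0.13093149  0.37038923 -1.88224883]
scene TCP [245.02938854 146.59987836] jar [270.01807819 187.79808499] wrist jar [254.19940623  85.26533452]
```

View pics/7.png

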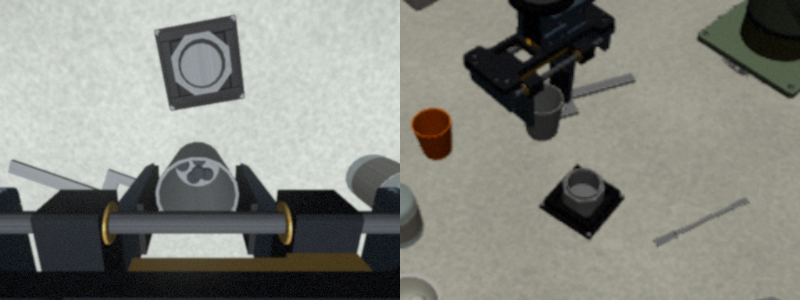

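The wrist half shows the cup held upright in the jaws at (198,185) with the balls inside, and the jar mouth at (202,64). The jar therefore sits about 4 mm more in +x than the cup. I tip the cup over the near rim of the jar, going to about 60 degrees first and then looking.

```bash
python3 -m crank '[{"xyz":[1.5,0.4,0],"turn":0,"hand":0},{"xyz":[1.5,0,2],"turn":0,"hand":0},{"xyz":[0,0,2.5],"turn":0,"hand":0},{"xyz":[0,0,1.5],"turn":0,"hand":0},{"xyz":[0.8,0,0],"turn":0,"hand":0},{"xyz":[0.9,0,-0.4],"turn":0,"hand":0},{"xyz":[0.8,0,-0.3],"turn":0,"hand":0},{"xyz":[0.7,0,0.15],"turn":0,"hand":0},{"xyz":[0.7,0,0.2],"turn":0,"hand":0},{"xyz":[0,0,0],"turn":0,"hand":0}]' 25
python3 - <<'E'
from h import *
s=manip.read_state();print(s["tcp_pos"],s["grip_width"],s["contact_force"],s["wrist_torque"])
a=cap("wrist");b=cap("scene")
im=np.hstack([cv2.resize(a[0][100:340,100:420],(400,300)),cv2.resize(b[0][80:260,160:400],(400,300))])
save("pics/8.png",np.clip(im*1.4,0,255).astype(np.uint8))
E
```

```text
time: 9.45
tcp_pos: [0.5072, -0.0045, 0.0662]
tcp_rot: [0.706, 0.708, 0.001, 0.001]
contact_force: [-1.4, -2.2, 9.0]
grip_width: 0.0568
[ 0.50717735 -0.00446437  0.06616936] 0.05676827756069326 [-1.35046227 -2.18893623  8.9895907 ] [-0.46078475  0.32561276  0.03858748]
```

View pics/8.png

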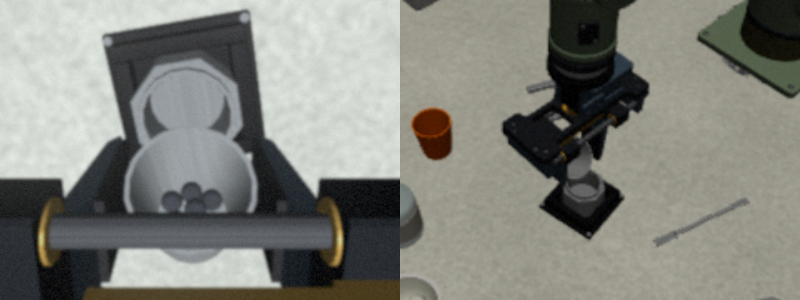

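The wrist half shows the cup leaning about 55 degrees toward the jar, with the five balls still at its bottom around (190,195). The lip is above the near part of the bore, so I go on pouring.

```bash
python3 -m crank '[{"xyz":[0.5,0,0.45],"turn":0,"hand":0},{"xyz":[0.3,0,0.2],"turn":0,"hand":0},{"xyz":[0.35,0,0.3],"turn":0,"hand":0},{"xyz":[0,0,0],"turn":0,"hand":0},{"xyz":[0.4,0,0.35],"turn":0,"hand":0},{"xyz":[0.2,0,0.3],"turn":0,"hand":0},{"xyz":[0,0,0],"turn":0,"hand":0},{"xyz":[0,0,0],"turn":0,"hand":0}]' 25
python3 - <<'E'
from h import *
s=manip.read_state();print(s["tcp_pos"],s["grip_width"],s["contact_force"],s["wrist_torque"])
a=cap("wrist");b=cap("scene")
im=np.hstack([cv2.resize(a[0][100:340,100:420],(400,300)),cv2.resize(b[0][120:240,200:360],(400,300))])
save("pics/9.png",np.clip(im*1.4,0,255).astype(np.uint8))
E
```

```text
time: 10.55
tcp_pos: [0.5081, 0.0156, 0.0511]
tcp_rot: [0.707, 0.707, 0.004, 0.0]
contact_force: [-2.3, 8.3, 14.5]
grip_width: 0.0567
[0.50810863 0.01557689 0.0510532 ] 0.0567154884029787 [-2.34205442  8.34782988 14.45069516] [1.38250825 0.24821276 0.01750154]
```

View pics/9.png

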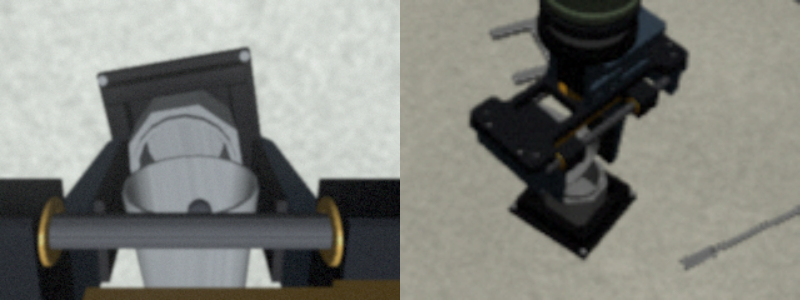

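```bash
python3 -m crank '[{"xyz":[0.2,0,0.4],"turn":0,"hand":0},{"xyz":[0.1,0,0.4],"turn":0,"hand":0},{"xyz":[0,0,0.2],"turn":0,"hand":0},{"xyz":[0,0,0],"turn":0,"hand":0},{"xyz":[0,0,0],"turn":0,"hand":0}]' 25
python3 - <<'E'
from h import *
s=manip.read_state();print(s["tcp_pos"],s["grip_width"],s["contact_force"],s["wrist_torque"])
a=cap("wrist");b=cap("scene")
im=np.hstack([cv2.resize(a[0][100:340,100:420],(400,300)),cv2.resize(b[0][120:240,200:360],(400,300))])
save("pics/10.png",np.clip(im*1.4,0,255).astype(np.uint8))
E
```

```text
time: 11.28
tcp_pos: [0.5061, 0.0194, 0.0409]
tcp_rot: [0.708, 0.707, 0.003, -0.002]
contact_force: [-7.1, 11.7, 17.8]
grip_width: 0.0563
[0.50611821 0.01942759 0.04092438] 0.05625312161091218 [-7.07300077 11.67787964 17.78677268] [ 2.024305    0.9274403  -0.06675304]
```

View pics/10.png

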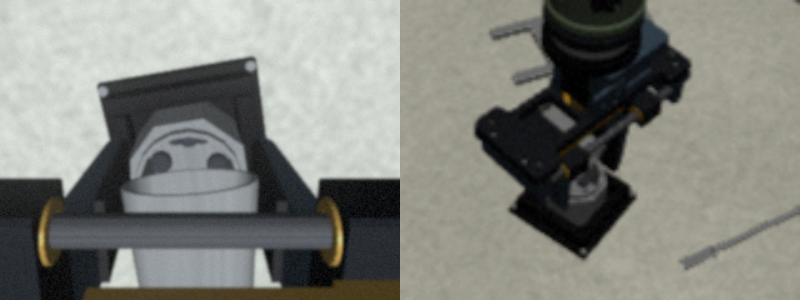

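```bash
python3 -m crank '[{"xyz":[0.2,0,0.4],"turn":0,"hand":0},{"xyz":[0.2,0,0.4],"turn":0,"hand":0},{"xyz":[0,0,0],"turn":0,"hand":0},{"xyz":[0,0,0],"turn":0,"hand":0},{"xyz":[0,0,0],"turn":0,"hand":0}]' 25
python3 - <<'E'
from h import *
s=manip.read_state();print(s["tcp_pos"],s["grip_width"],s["contact_force"],s["wrist_torque"])
E
```

```text
time: 12.0
tcp_pos: [0.5054, 0.0206, 0.0333]
tcp_rot: [0.706, 0.708, 0.001, -0.0]
contact_force: [-8.3, 1.0, 22.8]
grip_width: 0.0573
[0.50542431 0.02061832 0.03331664] 0.05727393711474641 [-8.29273242  0.98403029 22.75960165] [0.16997665 1.46402541 0.25872565]
```

```bash
python3 -m crank '[{"xyz":[0,0,-1],"turn":0,"hand":0},{"xyz":[0,0,-2],"turn":0,"hand":0},{"xyz":[-1,0,-2],"turn":0,"hand":0},{"xyz":[-2,0,-2],"turn":0,"hand":0},{"xyz":[-2,0,0],"turn":0,"hand":0},{"xyz":[-1.5,0,0],"turn":0,"hand":0},{"xyz":[0,0,0],"turn":0,"hand":0}]' 25
python3 - <<'E'
from h import *
s=manip.read_state();print(s["tcp_pos"],s["grip_width"],s["contact_force"],s["wrist_torque"])
a=cap("wrist");b=cap("scene")
im=np.hstack([cv2.resize(a[0][0:330,60:500],(400,300)),cv2.resize(b[0][90:240,180:380],(400,300))])
save("pics/11.png",np.clip(im*1.4,0,255).astype(np.uint8))
E
```

```text
time: 12.88
tcp_pos: [0.506, -0.0461, 0.1001]
tcp_rot: [0.707, 0.707, 0.0, -0.0]
contact_force: [0.8, 0.2, -1.3]
grip_width: 0.0559
[ 0.50599127 -0.04611985  0.10009086] 0.05585401021771158 [ 0.76045185  0.18482335 -1.33906208] [ 0.03362907 -0.141682    0.00941219]
```

View pics/11.png

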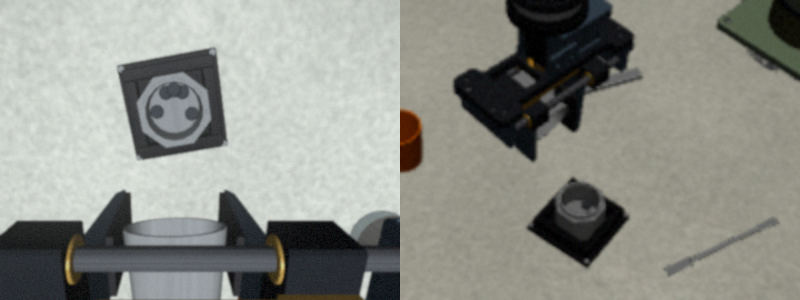

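The wrist half shows five dark balls in the jar, at (156,112), (166,92), (176,88), (186,92) and (193,113). The cup is empty and still leans about 90 degrees in the grip. I take it back to its place and let it swing upright under a lighter grip, judging this by the wrist moment and colour masks from now on.

```bash
python3 -m crank '[{"xyz":[-4,-0.4,0],"turn":0,"hand":0},{"xyz":[-4,-0.4,0],"turn":0,"hand":0},{"xyz":[-4,-0.4,0],"turn":0,"hand":0},{"xyz":[-4,-0.4,0],"turn":0,"hand":0},{"xyz":[-3,-0.3,1],"turn":0,"hand":0},{"xyz":[-1.8,-0.2,2],"turn":0,"hand":0},{"xyz":[0,0,1],"turn":0,"hand":0},{"xyz":[0,0,0],"turn":0,"hand":0}]' 10
python3 - <<'E'
from h import *
s=manip.read_state();print(s["tcp_pos"],s["grip_width"],s["contact_force"],s["wrist_torque"])
E
python3 -m crank '[{"xyz":[0,0,0],"turn":0,"hand":0},{"xyz":[0,0,0],"turn":0,"hand":0},{"xyz":[0,0,0],"turn":0,"hand":0}]' 5
python3 - <<'E'
from h import *
s=manip.read_state();print(s["tcp_pos"],s["grip_width"],s["contact_force"],s["wrist_torque"])
E
```

```text
time: 13.98
tcp_pos: [0.4849, -0.2525, 0.0592]
tcp_rot: [0.706, 0.708, -0.0, -0.001]
contact_force: [-0.3, -0.3, -0.2]
grip_width: 0.0562
[ 0.4848721  -0.2524572   0.05921613] 0.05621689209770095 [-0.30950178 -0.34689512 -0.21164434] [ 0.03849379 -0.08266401  0.01212587]
time: 14.35
tcp_pos: [0.4856, -0.2536, 0.0606]
tcp_rot: [0.706, 0.708, 0.0, 0.0]
contact_force: [0.9, -0.7, -0.8]
grip_width: 0.0558
[ 0.48562206 -0.25356991  0.06056037] 0.055811490395263785 [ 0.88136564 -0.66521549 -0.79000605] [-0.02482174 -0.10507373 -0.02189032]
```

```bash
cat > cmp.py <<'E'
from h import *
def roi(im): return im[170:225,195:310].mean(2)/255.
p7=cv2.imread("pics/7.png")[:, :400]; p7=cv2.resize(p7,(512,384))
p11=cv2.imread("pics/11.png")[:, :400]; q=np.zeros((384,512,3),np.uint8); q[0:330,60:500]=cv2.resize(p11,(440,330))
a=cap("wrist")[0]
z=lambda x:(x-x.mean())/x.std()
c=z(roi(a)); print("up",(c*z(roi(p7))).mean(),"tilt",(c*z(roi(q))).mean())
s=manip.read_state();print(s["tcp_pos"].round(4) if hasattr(s["tcp_pos"],'round') else s["tcp_pos"],s["grip_width"],s["contact_force"],s["wrist_torque"])
E
python3 cmp.py
python3 -m crank '[{"xyz":[0,0,0],"turn":0,"hand":0},{"xyz":[0,0,0],"turn":0,"hand":0},{"xyz":[0,0,0],"turn":0,"hand":0}]' 3
python3 cmp.py
```

```text
up 0.47701023044113955 tilt 0.7031556818811474
[ 0.4856 -0.2537  0.0605] 0.0558055998484349 [-0.16055852 -0.1238967  -1.04271717] [ 0.00885732 -0.07319532 -0.04082516]
time: 14.78
tcp_pos: [0.4853, -0.2539, 0.06]
tcp_rot: [0.706, 0.708, -0.0, 0.0]
contact_force: [-0.7, -1.0, -1.7]
grip_width: 0.0559
up 0.486879586067614 tilt 0.7006411923321139
[ 0.4853 -0.2539  0.06  ] 0.05592259464079645 [ 0.39828905  0.34745742 -0.84284193] [ 0.00395832 -0.1514158   0.0456679 ]
```

The wrist picture still matches the tilted state, so I shake vertically under a light grip to let the foot swing down.

```bash
python3 -m crank '[{"xyz":[0,0,-2],"turn":0,"hand":0},{"xyz":[0,0,0],"turn":0,"hand":0},{"xyz":[0,0,1.5],"turn":0,"hand":0},{"xyz":[0,0,-2],"turn":0,"hand":0},{"xyz":[0,0,1.5],"turn":0,"hand":0},{"xyz":[0,0,-2],"turn":0,"hand":0},{"xyz":[0,0,1.5],"turn":0,"hand":0},{"xyz":[0,0,0],"turn":0,"hand":0}]' 4
python3 cmp.py; python3 - <<'E'
from h import *
b=cap("scene");s=manip.read_state()
T=np.array(s["tcp_pos"])
im=b[0]
g=cv2.cvtColor(im,cv2.COLOR_RGB2GRAY)
for dy in(-.06,-.04,-.02,0,.02): print(dy,[int(g[tuple(proj(b[1],b[2],T+[0,dy,z])[::-1].astype(int))]) for z in np.arange(.05,-.06,-.01)])
E
```

```text
time: 15.82
tcp_pos: [0.4833, -0.2527, 0.0718]
tcp_rot: [0.706, 0.708, -0.001, -0.003]
contact_force: [0.0, -0.4, -2.2]
grip_width: 0.056
up 0.529042164774252 tilt 0.6367303802644564
[ 0.4838 -0.253   0.0726] 0.05591379769281639 [ 0.89977535  0.81673652 -0.82251318] [ 0.01681376 -0.10312828  0.03712039]
-0.06 [14, 3, 21, 40, 22, 9, 8, 8, 5, 12, 10]
-0.04 [24, 15, 13, 1, 2, 10, 10, 10, 11, 11, 13]
-0.02 [8, 5, 9, 37, 72, 73, 64, 19, 107, 104, 105]
0 [25, 26, 32, 45, 57, 69, 92, 105, 104, 105, 104]
0.02 [33, 46, 57, 67, 82, 107, 103, 103, 104, 105, 103]
```

```bash
cat > prof.py <<'E'
from h import *
a=load("wrist")[0]
f=lambda im:im[100:215:5,245:261].mean((1,2)).astype(int).tolist()
p7=cv2.resize(cv2.imread("pics/7.png")[:, :400],(512,384))/1.4
p11=cv2.imread("pics/11.png")[:, :400]; q=np.zeros((384,512,3)); q[0:330,60:500]=cv2.resize(p11,(440,330))/1.4
p8=cv2.imread("pics/8.png")[:, :400]; r=np.zeros((384,512,3)); r[100:340,100:420]=cv2.resize(p8,(320,240))/1.4
print("v",list(range(100,215,5)));print("now ",f(a));print("tilt",f(q));print("mid ",f(r));print("up  ",f(p7))
E
python3 prof.py
```

```text
v [100, 105, 110, 115, 120, 125, 130, 135, 140, 145, 150, 155, 160, 165, 170, 175, 180, 185, 190, 195, 200, 205, 210]
now  [142, 145, 141, 140, 139, 139, 140, 140, 141, 143, 145, 140, 142, 140, 140, 140, 144, 143, 143, 142, 143, 112, 105]
tilt [53, 53, 105, 108, 108, 108, 107, 108, 108, 85, 56, 105, 85, 38, 114, 152, 150, 149, 148, 149, 149, 147, 150]
mid  [155, 159, 155, 93, 45, 33, 44, 42, 44, 59, 111, 88, 111, 110, 110, 110, 110, 110, 110, 110, 110, 115, 115]
up   [108, 107, 76, 108, 87, 44, 41, 80, 151, 152, 148, 148, 151, 150, 148, 150, 136, 53, 52, 51, 67, 90, 73]
```

The cup's upper edge is now at wrist row 203. It was at row 241 when fully tilted and at 185 when upright, so shaking works. I do more of it.

```bash
cat > edge.py <<'E'
from h import *
a=cap("wrist")[0]; c=a[150:265:3,245:261].mean((1,2)).astype(int)
print("edge v",150+3*int(np.argmax(c<125)),c.tolist()); s=manip.read_state(); print(np.round(s["tcp_pos"],4),s["grip_width"],np.round(s["contact_force"],1))
E
python3 -m crank '[{"xyz":[0,0,-2],"turn":0,"hand":0},{"xyz":[0,0,1.5],"turn":0,"hand":0},{"xyz":[0,0,-2],"turn":0,"hand":0},{"xyz":[0,0,1.5],"turn":0,"hand":0},{"xyz":[0,0,-2],"turn":0,"hand":0},{"xyz":[0,0,1.5],"turn":0,"hand":0},{"xyz":[0,0,-2],"turn":0,"hand":0},{"xyz":[0,0,1.5],"turn":0,"hand":0},{"xyz":[0,0,-2],"turn":0,"hand":0},{"xyz":[0,0,1.5],"turn":0,"hand":0},{"xyz":[0,0,0],"turn":0,"hand":0},{"xyz":[0,0,0],"turn":0,"hand":0}]' 3
python3 edge.py
```

```text
time: 17.42
tcp_pos: [0.4845, -0.2534, 0.0985]
tcp_rot: [0.706, 0.708, -0.0, -0.001]
contact_force: [-0.1, -0.2, -1.6]
grip_width: 0.0559
edge v 201 [141, 144, 143, 142, 142, 141, 144, 145, 146, 145, 145, 146, 145, 145, 145, 143, 141, 121, 107, 89, 89, 89, 89, 88, 88, 89, 102, 108, 110, 109, 108, 108, 108, 108, 109, 108, 108, 108, 108]
[ 0.4849 -0.2536  0.099 ] 0.05583056972313803 [ 0.5 -0.2 -1.6]
```

```bash
python3 - <<'E'
from h import *
a=load("wrist");b=cap("scene")
im=np.hstack([cv2.resize(a[0][130:310,132:372],(400,300)),cv2.resize(b[0][60:180,140:300],(400,300))])
save("pics/12.png",np.clip(im*1.4,0,255).astype(np.uint8))
E
```

```text
(no output)
```

View pics/12.png

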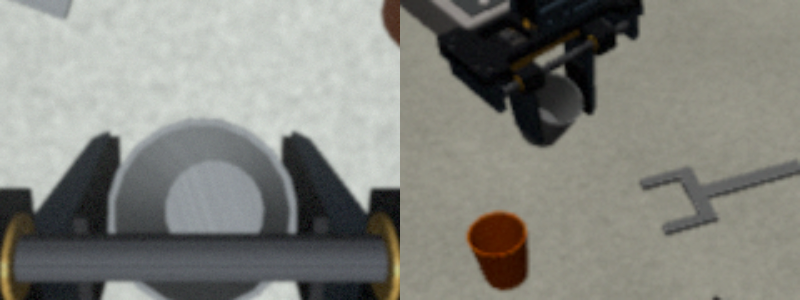

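The pictures show the cup now nearly upright: the camera looks straight in, with the floor at (214,210), so it leans about 29 degrees. It stands up by itself within about 38 degrees. I lower it to the bench and drag the foot lightly toward -y so that it levels, then release.

```bash
python3 -m crank '[{"xyz":[0.5,0,3],"turn":0,"hand":0},{"xyz":[0.5,0,2.2],"turn":0,"hand":0},{"xyz":[0,0,0.5],"turn":0,"hand":0},{"xyz":[-0.5,0,0.3],"turn":0,"hand":0},{"xyz":[-0.8,0,0.1],"turn":0,"hand":0},{"xyz":[-0.8,0,0.1],"turn":0,"hand":0},{"xyz":[-0.8,0,0.1],"turn":0,"hand":0},{"xyz":[0,0,0],"turn":0,"hand":0}]' 4
python3 edge.py
```

```text
time: 18.52
tcp_pos: [0.4854, -0.2737, 0.0371]
tcp_rot: [0.707, 0.707, 0.0, 0.0]
contact_force: [0.1, 0.1, -0.1]
grip_width: 0.056
edge v 201 [140, 140, 138, 141, 142, 143, 143, 142, 142, 141, 143, 142, 143, 143, 141, 140, 138, 118, 105, 87, 87, 88, 87, 86, 87, 88, 99, 106, 107, 107, 107, 106, 107, 106, 106, 106, 106, 106, 106]
[ 0.4853 -0.2732  0.0371] 0.055733554890501816 [-0.6 -0.1 -0.8]
```

```bash
for i in 1; do python3 -m crank '[{"xyz":[0,0,0.4],"turn":0,"hand":0},{"xyz":[0,0,0],"turn":0,"hand":0}]' 4; python3 -m crank '[{"xyz":[0,0,0.4],"turn":0,"hand":0},{"xyz":[0,0,0],"turn":0,"hand":0}]'; python3 -m crank '[{"xyz":[0,0,0.4],"turn":0,"hand":0},{"xyz":[0,0,0],"turn":0,"hand":0}]'; done; python3 edge.py
```

```text
time: 18.82
tcp_pos: [0.485, -0.2724, 0.0326]
tcp_rot: [0.706, 0.708, -0.0, -0.001]
contact_force: [0.2, -0.2, -1.1]
grip_width: 0.0556
time: 19.08
tcp_pos: [0.4851, -0.2726, 0.0287]
tcp_rot: [0.706, 0.708, -0.0, -0.0]
contact_force: [-0.8, -0.8, -0.5]
grip_width: 0.0559
time: 19.32
tcp_pos: [0.4857, -0.273, 0.0253]
tcp_rot: [0.706, 0.708, 0.0, 0.0]
contact_force: [-0.2, -0.8, 1.7]
grip_width: 0.0558
edge v 204 [138, 138, 138, 138, 139, 141, 141, 142, 142, 142, 141, 140, 141, 141, 142, 142, 141, 125, 106, 89, 86, 86, 86, 87, 86, 86, 96, 105, 106, 106, 106, 106, 106, 106, 106, 105, 105, 105, 105]
[ 0.4856 -0.273   0.0254] 0.0557627089995328 [0.2 0.8 2.4]
```

```bash
python3 -m crank '[{"xyz":[-0.5,0,0.1],"turn":0,"hand":0},{"xyz":[-0.5,0,0.1],"turn":0,"hand":0},{"xyz":[-0.5,0,0.1],"turn":0,"hand":0},{"xyz":[0,0,0],"turn":0,"hand":0}]' 4; python3 edge.py
python3 -m crank '[{"xyz":[0,0,0],"turn":0,"hand":0.62},{"xyz":[0,0,0],"turn":0,"hand":0.63},{"xyz":[0,0,0],"turn":0,"hand":0.64},{"xyz":[0,0,0],"turn":0,"hand":0.66},{"xyz":[0,0,0],"turn":0,"hand":0.7},{"xyz":[0,0,0],"turn":0,"hand":0.8},{"xyz":[0,0,0],"turn":0,"hand":1},{"xyz":[0,0,0],"turn":0,"hand":1}]' 4; python3 edge.py
```

```text
time: 19.88
tcp_pos: [0.4859, -0.2888, 0.0224]
tcp_rot: [0.707, 0.708, 0.0, 0.001]
contact_force: [0.1, -1.3, 4.9]
grip_width: 0.0558
edge v 204 [141, 142, 141, 140, 141, 141, 142, 142, 141, 141, 140, 138, 137, 138, 140, 142, 144, 141, 114, 104, 92, 106, 107, 107, 106, 107, 107, 106, 106, 106, 105, 105, 106, 106, 105, 105, 104, 104, 99]
[ 0.4859 -0.2887  0.0224] 0.05595932748676156 [-0.6 -0.1  4.6]
time: 20.92
tcp_pos: [0.4853, -0.2878, 0.0221]
tcp_rot: [0.706, 0.708, -0.0, 0.0]
contact_force: [0.7, -0.4, 0.4]
grip_width: 0.0895
edge v 207 [134, 134, 133, 133, 134, 133, 134, 134, 134, 133, 133, 132, 130, 129, 133, 135, 137, 136, 131, 92, 54, 46, 45, 45, 45, 44, 44, 45, 44, 67, 96, 100, 99, 99, 99, 98, 98, 90, 64]
[ 0.4853 -0.2878  0.0221] 0.09024305973359933 [-0.   0.  -0.3]
```

Released. I rise, cross to above the loose half with the tool turned to its axis, then check the cup and the half by numbers.

```bash
python3 -m crank '[{"xyz":[0,0,-2],"turn":0,"hand":1},{"xyz":[0,0,-4],"turn":0,"hand":1},{"xyz":[0,0,-4],"turn":0,"hand":1},{"xyz":[0,0,-4],"turn":0,"hand":1},{"xyz":[0,0,-4],"turn":0,"hand":1},{"xyz":[4,0,0],"turn":0,"hand":1},{"xyz":[5,0,0],"turn":0,"hand":1},{"xyz":[5,0,0],"turn":0,"hand":1},{"xyz":[5,0,0],"turn":0,"hand":1},{"xyz":[5,0,0],"turn":0,"hand":1},{"xyz":[5,0,0],"turn":0,"hand":1},{"xyz":[5,0,0],"turn":0,"hand":1}]'
python3 -m crank '[{"xyz":[5,0,0],"turn":0,"hand":1},{"xyz":[5,0,0],"turn":0,"hand":1},{"xyz":[5,0,0],"turn":0,"hand":1},{"xyz":[3,0,0],"turn":0,"hand":1},{"xyz":[0,0,0],"turn":0.14,"hand":1},{"xyz":[0,0,0],"turn":0.14,"hand":1},{"xyz":[0,0,0],"turn":0.14,"hand":1},{"xyz":[0,0,0],"turn":0.14,"hand":1},{"xyz":[0,0,0],"turn":0,"hand":1}]'
python3 - <<'E'
from h import *
s=manip.read_state();print(s["tcp_pos"],R.from_quat(s["tcp_rot"]).as_matrix().round(3))
t=cap("top");w=cap("wrist")
g=cv2.cvtColor(t[0],cv2.COLOR_RGB2GRAY).astype(int)
# cup region in top
c=proj(t[1],t[2],[.485,-.285,.03]).astype(int);print("cup px",c)
sub=g[c[1]-24:c[1]+24:2,c[0]-28:c[0]+28:2]
for r in sub: print(''.join('#' if x<45 else '+' if x<75 else '.' for x in r))
# half in wrist
W=cv2.cvtColor(w[0],cv2.COLOR_RGB2HSV);V=W[...,2].astype(int)
print("half guess px",proj(w[1],w[2],[.478,.299,.056]))
for r in V[60:260:8,100:420:5]: print(''.join('%x'%(x//16) for x in r))
save("pics/w13.png",np.clip(w[0]*1.4,0,255).astype(np.uint8))
E
```

```text
time: 22.48
tcp_pos: [0.4844, 0.0537, 0.2022]
tcp_rot: [0.706, 0.708, 0.0, 0.0]
contact_force: [1.4, -0.1, 0.5]
grip_width: 0.0911
time: 23.6
tcp_pos: [0.4842, 0.2321, 0.202]
tcp_rot: [0.874, 0.486, -0.0, 0.0]
contact_force: [0.6, -0.1, 0.2]
grip_width: 0.0912
[0.48419787 0.23212722 0.20199122] [[ 0.528  0.849 -0.   ]
 [ 0.849 -0.528 -0.   ]
 [-0.     0.    -1.   ]]
cup px [394 246]
............................
............................
............................
............................
............................
............................
...............+.++++++#....
.............+#....++++++...
............+#+.....++++++..
............##.......+++++#.
...........+##.......++++++.
...........+##.......++++++.
...........+##.......++++++.
............##.......++++++.
.............#......++++++#.
.............+#....+#+++++..
...............++####+++++..
..................######....
............................
............................
............................
............................
............................
............................
half guess px [211
[... 948 characters left out ...]
87788888888887888878788888888887887888887788877778
8778888877887788777787887787888888888888888888888888888788777777
7778778888877787787877787878888888788888887888888888887888887877
8778777877878878777777878787888888888888888888888888888877887777
8888888778787787777878788888887888888888888888888888888788888878
7888778787863238777878877878887888888887888888732378778888788888
8888778777222117887787788877888878888888888888611113888878877877
8788877742211117787878788788888888766678888788611111158787878877
8888886211111116787877778888776566677888888888411011112788878778
8887821121111114778887776556787788788888778888311011111137777761
7775122211111113865566778888788888888888888888110010001111677731
```

The cup stands upright in the top view at (400,246): rim circle with an empty floor disc, the same look as at the start. Now I measure the half in the wrist view.

```bash
python3 - <<'E'
from h import *
im,K,M=load("wrist");g=cv2.GaussianBlur(cv2.cvtColor(im,cv2.COLOR_RGB2HSV)[...,2],(5,5),0)
m=(g<116).astype(np.uint8);m[:80]=0;m[150:]=0;m[:,:160]=0;m[:,270:]=0
m=cv2.morphologyEx(m,cv2.MORPH_OPEN,np.ones((3,3)))
c=max(cv2.findContours(m,0,2)[0],key=cv2.contourArea);print(cv2.boundingRect(c),cv2.minAreaRect(c))
x,y,w,h=cv2.boundingRect(c)
sub=g[y-4:y+h+4,x-4:x+w+4:2]
for r in sub[::2]: print(' '.join('%3d'%v for v in r))
s=manip.read_state();T=np.array(s["tcp_pos"]);Rm=R.from_quat(s["tcp_rot"]).as_matrix()
for z in(.056,.028,0): 
  for (u,v) in((x,y),(x+w,y),(x,y+h),(x+w,y+h)): print(z,(Rm.T@(onz(K,M,u,v,z)-T)*100).round(2))
E
```

```text
(184, 90, 57, 48) ((212.0, 113.5), (47.0, 56.0), 90.0)
129 126 127 129 128 126 125 127 128 129 128 127 126 127 128 128 128 127 126 127 128 128 129 128 127 128 129 130 131 131 132 133 133
126 126 128 130 130 127 126 126 125 125 125 126 126 127 127 128 126 123 123 125 127 126 127 128 127 127 127 127 126 126 129 133 134
126 127 125 122 121 119 117 117 116 114 115 116 116 117 118 117 116 113 112 114 115 114 115 115 114 114 114 113 109 110 123 130 132
129 126 115 106 105 104 104 103 102 101 102 104 103 103 104 104 102 100  99 101 100 100 101 100 100 101 100  98  95  97 118 128 130
130 125 111 101  99  99  98  97  97  98  99 100  98  99 100  99  99  98  97  97  97  96  97  97  97  97  96  95  93  95 115 126 128
129 125 111 101  99  99  98  97  98  97  97  99  99  98  99  98  99  99  97  97  97  95  97  96  96  97  96  95  94  95 114 124 126
129 125 114 102  99  98  98  98  98  98  98  99  99  98  99  99  98  98  97  98  97  96  96  96  96  97  96  95  94  96 113 123 126
130 126 114 101  98  98  98  98  98  98  98  99  98  98  99  99  99  98  98  98  97  96  96  97  97  97  96  95  94  94 1
[... 2246 characters left out ...]
 128 131
127 126 124 121 116 113 111 110 107 106 104 103 103 103 103 103 104 104 105 105 105 105 105 107 108 111 115 119 121 122 123 125 129
127 127 128 129 128 125 123 123 122 119 118 118 117 116 116 115 117 118 120 121 120 120 121 121 121 124 128 130 129 126 125 125 129
127 128 130 134 134 129 127 128 128 126 126 128 128 126 125 123 125 128 128 128 126 127 127 127 127 129 132 131 127 125 125 127 129
0.056 [ 8.41 -6.68 14.6 ]
0.056 [ 8.41 -1.09 14.6 ]
0.056 [ 3.71 -6.97 14.6 ]
0.056 [ 3.71 -1.14 14.6 ]
0.028 [ 8.42 -7.25 17.4 ]
0.028 [ 8.42 -1.18 17.4 ]
0.028 [ 3.32 -7.57 17.4 ]
0.028 [ 3.31 -1.23 17.4 ]
0 [ 8.43 -7.82 20.2 ]
0 [ 8.43 -1.27 20.2 ]
0 [ 2.92 -8.16 20.2 ]
0 [ 2.92 -1.33 20.2 ]
```

The half is squarely aligned with the image, pixels (184..241, 90..138). Its middle is at tool x +6.1 cm and y -4.1 cm, which is world (0.481,0.305). I grip its near end (-x of the tool) and lift it to feel the moment.

```bash
python3 -m crank '[{"xyz":[4.45,-4.1,0],"turn":0,"hand":1},{"xyz":[0,0,4],"turn":0,"hand":1},{"xyz":[0,0,4],"turn":0,"hand":1},{"xyz":[0,0,4],"turn":0,"hand":1},{"xyz":[0,0,4],"turn":0,"hand":1},{"xyz":[0,0,1.5],"turn":0,"hand":1},{"xyz":[0,0,1],"turn":0,"hand":1},{"xyz":[0,0,0.5],"turn":0,"hand":1},{"xyz":[0,0,0],"turn":0,"hand":1}]' 40
python3 -m crank '[{"xyz":[0,0,0],"turn":0,"hand":0},{"xyz":[0,0,0],"turn":0,"hand":0},{"xyz":[0,0,0],"turn":0,"hand":0},{"xyz":[0,0,0],"turn":0,"hand":0},{"xyz":[0,0,0],"turn":0,"hand":0},{"xyz":[0,0,0],"turn":0,"hand":0}]' 40
python3 - <<'E'
from h import *
s=manip.read_state();print(s["wrist_torque"],s["contact_force"])
E
```

```text
time: 24.82
tcp_pos: [0.4736, 0.2919, 0.0127]
tcp_rot: [0.874, 0.485, 0.001, 0.0]
contact_force: [-0.0, -0.3, -0.2]
grip_width: 0.0917
time: 25.58
tcp_pos: [0.4727, 0.2918, 0.0122]
tcp_rot: [0.875, 0.485, -0.0, -0.0]
contact_force: [-3.2, 1.5, 2.6]
grip_width: 0.056
[0.24255404 0.52101984 0.04713414] [-3.2433492   1.46680396  2.63570789]
```

```bash
python3 -m crank '[{"xyz":[0,0,-1],"turn":0,"hand":0},{"xyz":[0,0,-3],"turn":0,"hand":0},{"xyz":[0,0,-3],"turn":0,"hand":0},{"xyz":[0,0,-1],"turn":0,"hand":0},{"xyz":[0,0,0],"turn":0,"hand":0},{"xyz":[0,0,0],"turn":0,"hand":0}]' 40
cat > tq.py <<'E'
from h import *
t=[];f=[]
for i in range(14):
    s=manip.read_state();t.append(s["wrist_torque"]);f.append(s["contact_force"]);vision.capture("wrist")
Rm=R.from_quat(s["tcp_rot"]).as_matrix();t=np.array(t)@Rm;f=np.array(f)@Rm
print("tool torque",t.mean(0).round(4),"se",(t.std(0)/14**.5).round(4),"force",f.mean(0).round(2),np.round(s["tcp_pos"],4),s["grip_width"],s["time"])
E
python3 tq.py
```

```text
time: 26.32
tcp_pos: [0.4722, 0.291, 0.0906]
tcp_rot: [0.874, 0.485, -0.001, 0.0]
contact_force: [0.7, 0.1, -5.5]
grip_width: 0.0565
tool torque [-0.0634 -0.0974 -0.0023] se [0.0074 0.0066 0.0089] force [ 0.14 -0.05  4.48] [0.4731 0.2916 0.092 ] 0.0561827167913776 26.975
```

The lifted moment gives a centre of mass at 21.7 mm toward tool +x from the TCP, with the half's middle at about 16 mm. The closed end is therefore +x, and I hold the mouth end, which is the right one. Now I loosen the grip so that the closed end swings down, at low height.

```bash
python3 -m crank '[{"xyz":[0,0,2.5],"turn":0,"hand":0},{"xyz":[0,0,2],"turn":0,"hand":0},{"xyz":[0,0,0],"turn":0,"hand":0},{"xyz":[0,0,0],"turn":0,"hand":0}]' 16
python3 tq.py
python3 -m crank '[{"xyz":[0,0,0],"turn":0,"hand":0},{"xyz":[0,0,0],"turn":0,"hand":0},{"xyz":[0,0,0],"turn":0,"hand":0}]' 11
python3 tq.py
```

```text
time: 27.52
tcp_pos: [0.4738, 0.292, 0.0478]
tcp_rot: [0.874, 0.485, 0.001, 0.0]
contact_force: [0.4, 0.8, -4.0]
grip_width: 0.056
tool torque [-0.0642 -0.0922  0.0123] se [0.0095 0.0084 0.0086] force [0.07 0.13 4.56] [0.4731 0.2916 0.047 ] 0.05617917312165222 28.175
time: 28.6
tcp_pos: [0.4731, 0.2916, 0.047]
tcp_rot: [0.875, 0.485, -0.0, 0.0]
contact_force: [0.6, -0.7, -4.4]
grip_width: 0.0566
tool torque [-0.0553 -0.0956  0.0117] se [0.0068 0.0057 0.0069] force [-0.11  0.14  4.4 ] [0.4731 0.2916 0.047 ] 0.05610028129592658 29.25
```

```bash
sed -i 's/range(14)/range(6)/;s/14\*\*/6**/' tq.py
python3 -m crank '[{"xyz":[0,0,0],"turn":0,"hand":0},{"xyz":[0,0,0],"turn":0,"hand":0},{"xyz":[0,0,0],"turn":0,"hand":0}]' 8
python3 tq.py
python3 -m crank '[{"xyz":[0,0,0],"turn":0,"hand":0},{"xyz":[0,0,0],"turn":0,"hand":0},{"xyz":[0,0,0],"turn":0,"hand":0}]' 6
python3 tq.py
```

```text
time: 29.68
tcp_pos: [0.4732, 0.2917, 0.047]
tcp_rot: [0.875, 0.485, 0.0, 0.0]
contact_force: [0.4, 0.1, -4.2]
grip_width: 0.0564
tool torque [-0.0498 -0.0488 -0.003 ] se [0.0054 0.0161 0.0128] force [-0.14  0.18  4.66] [0.473  0.2916 0.0469] 0.05609241098717278 29.925
time: 30.35
tcp_pos: [0.4732, 0.2916, 0.047]
tcp_rot: [0.874, 0.485, 0.0, 0.0]
contact_force: [0.2, 0.8, -5.0]
grip_width: 0.0561
tool torque [-0.0536 -0.0294 -0.0026] se [0.0071 0.0077 0.0137] force [0.06 0.04 4.65] [0.4732 0.2916 0.047 ] 0.05638939181899143 30.6
```

```bash
python3 - <<'E'
from h import *
w=cap("wrist")[0];V=cv2.GaussianBlur(w,(3,3),0).max(2)
for r in V[110:275:4,180:326:2]: print(''.join('%x'%(x//16) for x in r))
E
```

```text
9999999888888888888889999999998999899999999999999999999999999999999999999
9999998899888888889999999999988888889999999999998999999999998999999989999
9999999999999999999999999998899999999999999999888999999999999998999999999
9999999999999999999999999999999999999998889998888999999999999998889999988
9999999999889999999999888889999999999888888888898888999999999999899999999
9999999999999999999999999889998889988889999988888888889999999999999999999
9999999999999999999999999999999888888899999999888888889999999999999999999
9999999999999999999988889999999999889999999999999898999999989999999999999
9999999888999999888999899999999889999999999999999999999999999999999999999
9999999999999988889999999989999999999999999998899999999999999999999999999
9999999999999999999999999999999999888999999999999999999999999999999999998
8999998899999999999998999999999999889999999999999998899999999999999999999
9999999999999999899999999999999999998899999999888999999999999999999999999
9999999999999999888888899999999999999889999999999999999989999999999999999
9988999999999999999988888876666666666666666666789999988888999999
[... 1307 characters left out ...]
5554444444444333356666652111111122
2211111111366666533333344444444444445555445444444444333356666641111111112
2111111111366556643333344444444444444444444444444444333466556631011011111
1111111111256546654333344444444444444454444444444444334566456521101111111
1111111111256644566433344444444444445555544444444444446654466511110010111
1111111111146653356654444444444444444545444444444444566533566311100010111
2211010011136665434566654444444444445554444444445566654345665301000010122
2211110101025766654334566665555444544444555555666654444566665211000001122
1111111111124444333222222333333333333333333333333222223333444211111111111
2222222222222222222222222222222222222222222222222222222222222222222222222
```

The numeric map of the wrist view shows the bore mouth facing up inside an octagonal rim at about rows 214-270, columns 200-304. The half leans about 30 degrees, with the closed end down toward +x, which is within its self-righting range. I lower it onto its closed end, nudge it toward +x to level it, and release.

```bash
python3 -m crank '[{"xyz":[0,0,1.5],"turn":0,"hand":0},{"xyz":[0,0,0.5],"turn":0,"hand":0},{"xyz":[0,0,0],"turn":0,"hand":0}]' 6
python3 -m crank '[{"xyz":[0.2,0,0.2],"turn":0,"hand":0},{"xyz":[0.3,0,0.2],"turn":0,"hand":0},{"xyz":[0.3,0,0.2],"turn":0,"hand":0},{"xyz":[0,0,0],"turn":0,"hand":0}]'
python3 - <<'E'
from h import *
w=cap("wrist")[0];V=cv2.GaussianBlur(w,(3,3),0).max(2)
for r in V[150:275:4,180:326:2]: print(''.join('%x'%(x//16) for x in r))
E
```

```text
time: 31.08
tcp_pos: [0.475, 0.2933, 0.0277]
tcp_rot: [0.875, 0.485, 0.002, -0.0]
contact_force: [1.8, 4.1, 2.5]
grip_width: 0.0563
time: 31.58
tcp_pos: [0.4792, 0.3002, 0.0219]
tcp_rot: [0.875, 0.485, 0.003, -0.0]
contact_force: [0.8, 4.5, 3.9]
grip_width: 0.0565
9999999999999999999999888899988889988889999888888888888999888999999999999
9999999999999999989999999998888888888889999988888888888999999999999999999
9999999999999999998888899999999998888999999889998888889999988999999999999
9999889999999988998888999999998888899999889999999988899999999999999999989
9998888999998888899999999998888899999999999998899999999999999999999999999
9999988999998888999999988888999999988999999998888999999999999999999999999
9998889999999999988998999886555555555566666666899999998999999999999999999
9988899999999989988888988643333333333333333333468899888999999999999999999
9999999999999888999888864333333333333333333333334688999998899999889998999
9999999899999888888875333333333333333333333333333346899988888999999988899
8999998899999999887533333333333333333333333333333333468888888988999999999
999999999999999975333
[... 832 characters left out ...]
6666666666543332346656652111111122
2211111111466466432222234566666666666666666666654333333346646641111111112
2111111111466456532222223334566666666666666554333333333356546641111111111
1111111111466556643222222233333444455544443333333333333466556631111110111
1111111111366535664322223233333333333333333333333333334665356631010101101
1111111111366653566432222233333333333333333333333333346653566631111110101
2211110011356665346654323333333333333333333333333334566535666521110001122
2211011111136666533466543333333333333333333333333456653356666310000000122
1111111111124433332223333222222222222222222222223333222333333211111111111
2222222222222222222222222222222222222222222222222222222222222222222222222
```

```bash
python3 -m crank '[{"xyz":[0,0,0],"turn":0,"hand":0.625},{"xyz":[0,0,0],"turn":0,"hand":0.635},{"xyz":[0,0,0],"turn":0,"hand":0.65},{"xyz":[0,0,0],"turn":0,"hand":0.7},{"xyz":[0,0,0],"turn":0,"hand":0.8},{"xyz":[0,0,0],"turn":0,"hand":1},{"xyz":[0,0,-2],"turn":0,"hand":1},{"xyz":[0,0,-4],"turn":0,"hand":1},{"xyz":[-2,0,-4],"turn":0,"hand":1},{"xyz":[-2,0,-4],"turn":0,"hand":1},{"xyz":[0,0,0],"turn":0,"hand":1}]' 6
python3 - <<'E'
from h import *
s=manip.read_state();print(np.round(s["tcp_pos"],4))
w,K,M=cap("wrist");V=cv2.GaussianBlur(w,(3,3),0).max(2)
for r in V[80:230:4,170:340:3]: print(''.join('%x'%(x//16) for x in r))
E
```

```text
time: 33.0
tcp_pos: [0.4573, 0.2646, 0.1644]
tcp_rot: [0.875, 0.485, 0.003, 0.0]
contact_force: [0.1, 0.6, -0.5]
grip_width: 0.0913
[0.4573 0.2646 0.1644]
888888887888888888888888888887877788888778877888888887888
888888888888888778887778888777777788888878878888888887888
888888888888788888888878777788877777788888888888888888888
888888888888788888877788877888787778878888888888888888878
888888888888887888788888878888888888888888888788887878878
888888888888888888788877777777778888888888877778888888877
888888888878878888887876555555567878888888888888888888888
888888888887888888777765555555556788888788888888888888888
888887888887888888776655556555555677788788888888888888788
788887888888888888765555666666665556788888887888888888788
878888878888888887655566666666666555678888887888888888888
888888888888887787554566666666666645668888888888888888887
888888888788888887554555555555555645568888888878888777887
888888877788888887544555555655565544578888878888878878888
888888878888888777553566666666666545578887778888888888888
878878888888888777553566666666666535578887878888888888888
77888888888888888
[... 558 characters left out ...]
8878
887788888888887787778888888888888888888888888888888888888
878788887888888888788878888888888777888888888888888888888
888888878888788888888888888788888778888888788888888888888
887888788788887877778888888778888888888888888888888888888
788888778888887788788888888777888888888788888888888888888
888888888777787777788888878887878887877888888888888888888
888887888777788788888888888888877888888888888888888888886
368888787888777778888888777888888888888888888888888888532
157888888888777788888887878877887888888888888888888888311
148788787788777877778777888887888888888888888888888887311
148888777777777777888888788887788888888888888888888887211
137788778887777887777888888888888888888888888888888887211
```

The map shows the half standing upright: an octagon at pixels (222..282, 103..164) with the concentric bore, centre (252,133), which is 4.55 cm ahead along tool x. I grip it across the flats and lift it to the free middle.

```bash
python3 -m crank '[{"xyz":[2.5,0,0],"turn":0,"hand":1},{"xyz":[2.05,0,2],"turn":0,"hand":1},{"xyz":[0,0,4],"turn":0,"hand":1},{"xyz":[0,0,4],"turn":0,"hand":1},{"xyz":[0,0,3],"turn":0,"hand":1},{"xyz":[0,0,1.5],"turn":0,"hand":1},{"xyz":[0,0,0.9],"turn":0,"hand":1},{"xyz":[0,0,0],"turn":0,"hand":1}]' 40
python3 -m crank '[{"xyz":[0,0,0],"turn":0,"hand":0},{"xyz":[0,0,0],"turn":0,"hand":0},{"xyz":[0,0,0],"turn":0,"hand":0},{"xyz":[0,0,0],"turn":0,"hand":0},{"xyz":[0,0,0],"turn":0,"hand":0},{"xyz":[0,0,0],"turn":0,"hand":0}]' 45
python3 -m crank '[{"xyz":[0,0,-1],"turn":0,"hand":0},{"xyz":[0,0,-3],"turn":0,"hand":0},{"xyz":[0,0,-4],"turn":0,"hand":0},{"xyz":[0,0,-4],"turn":0,"hand":0},{"xyz":[0,0,-4],"turn":0,"hand":0},{"xyz":[0,0,-2],"turn":0,"hand":0},{"xyz":[-2.5,4.2,0],"turn":0,"hand":0},{"xyz":[-2.5,4.2,0],"turn":0,"hand":0},{"xyz":[-2.5,4.2,0],"turn":0,"hand":0},{"xyz":[-2.5,4.2,0],"turn":0,"hand":0},{"xyz":[0,0,0],"turn":0,"hand":0},{"xyz":[0,0,0],"turn":0,"hand":0}]' 45
python3 tq.py
python3 - <<'E'
from h import *
w=cap("wrist");b=cap("scene");t=cap("top")
V=cv2.GaussianBlur(w[0],(3,3),0).max(2)
for r in V[170:275:4,180:326:2]: print(''.join('%x'%(x//16) for x in r))
im=np.vstack([np.hstack([cv2.resize(w[0],(400,300)),cv2.resize(b[0],(400,300))]),np.hstack([cv2.resize(t[0],(400,300)),cv2.resize(t[0][200:290,90:210],(400,300))])])
save("pics/13.png",np.clip(im*1.4,0,255).astype(np.uint8))
E
```

```text
time: 34.05
tcp_pos: [0.4803, 0.3032, 0.0068]
tcp_rot: [0.874, 0.485, -0.0, 0.0]
contact_force: [0.5, -0.0, 0.4]
grip_width: 0.0913
time: 34.8
tcp_pos: [0.4806, 0.3031, 0.0074]
tcp_rot: [0.874, 0.485, 0.0, 0.0]
contact_force: [-0.5, -1.1, 3.9]
grip_width: 0.0558
time: 36.3
tcp_pos: [0.569, 0.1294, 0.1863]
tcp_rot: [0.875, 0.485, -0.001, -0.001]
contact_force: [-1.0, 0.4, -5.1]
grip_width: 0.056
tool torque [-0.0869 -0.0025  0.0249] se [0.009  0.0113 0.0117] force [-0.    0.09  4.91] [0.5693 0.1303 0.187 ] 0.05587789277425781 36.55
9999999999999999999999999999999999889999999999999999999889999899999999998
9999999999999999999999999999999999999999999999999999999999999889998899999
9999999999999999999999999999999999999999999999999999999999999999999989999
9999999999999999999999999999988999999999888888999999999988999999999999999
9999999999999999999999999864444444444444444444579998999998899999999999999
9999999999999999999999985433333333333333333333335789889999999998999998999
9999999999999999999998533333333333333333333333333357889999998889999998899
887789999999999999875333333333333333333333333
[... 734 characters left out ...]
6666666666666664466666653211111122
2211111256666666323566666666666666666666666666666666654345666666421111112
2111111366666664322356666666666666666666666666666666543334666666631111111
1111111256666653222235666666666666666666666666666665432323566666531111111
1111111256666653222223456666666666666666666666666543333333566666520111011
1111111256645653222232234566666666666666666666654333333323566566521110111
2211111146645663222222223334556666666666666554333333333334665466410001122
2221111146644664322223223333333344445444433333333333333334664466410011222
2111111123332333222222222222222222222222222222222222222223332333211111111
2222222222222222222222222222222222222222222222222222222222222222222222222
```

View pics/13.png

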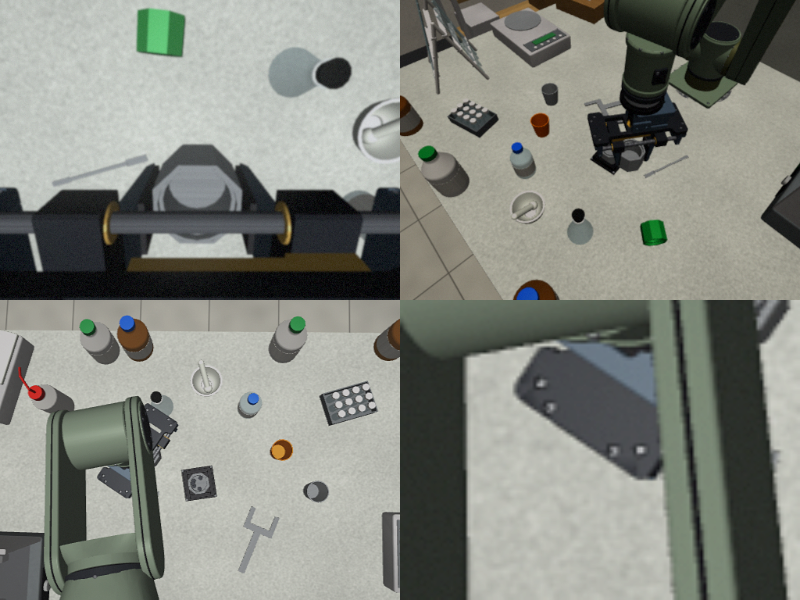

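The last picture shows the half held with its bore up, five dark balls in the jar at (199,484), and the steel cup upright and empty at (316,491). Nothing else has moved. If the half is level, its upper and lower front edges should show at rows 212 and 185; they are at 213 and 186. I hand the job in.

```bash
python3 -c "
from cell import manip,job
s=manip.read_state();print(s['time'],s['tcp_pos'],s['qvel'].round(3) if hasattr(s['qvel'],'round') else s['qvel'])
print(job.sign_off())"
```

```text
36.75 [0.56965844 0.12972858 0.18707883] [-0.004  0.001  0.     0.001  0.001  0.002]
the job is handed in; nothing more can be done
None
```

The job is done and handed in at 36.75 s of the 72 s allowed; sign-off reports no verdict.

**Balls and cup:** I tipped the cup over the rim of the standing jar half. All five balls were seen in the jar before I moved the cup away. The cup stands upright and empty on the bench, about 3 cm from where it started.

**Loose half:** The wrist moment on lifting it by one end showed the closed end was the far one. The half swung closed end down under a light grip and stood on the bench. I regripped it across the flats and lifted it bore up over the free middle at about (0.57, 0.13), with its underside about 18 cm above the bench.

**Last checks:** The half is level to about 1 mm over its 46 mm height, carries its weight of 4.9 N, and is still. The last views show nothing else moved.

**What failed or disagreed:**
- The first grasp of the cup closed in air above the rim. The fingertips proved about 24 mm shorter than the description says, and I allowed for that afterwards.
- While pouring, the fingers pressed lightly sideways (about 8 N), probably on the jar half; total wrist force there was about 24 N.
- One sideways wrist-moment reading stayed off by about 0.06 to 0.09 N m throughout. I took it as sensor bias, as it does not enter the end-finding.
- I viewed 13 pictures, three past the budget of 10 and one past the allowance of one or two extra.

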